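# Scan a specimen capsule, then show its polished base to the inspection camera

## Robot

A 6-joint arm with a two-finger parallel gripper is mounted at the origin on the work surface. World frame = base frame: x ahead of the robot, y to its left, z up, the work surface at z = 0. Lengths are in m, angles in rad, forces in N, time in s.
With the tool pointing down it reaches from about 0.375 to 0.75 m from the base axis. Payload 9 kg.
Tool frame: the origin (TCP) lies between the finger pads; the fingertips stand 25 mm ahead of it and the grasp point (between the pads) lies 6 mm ahead of it (r.finger_overhang is the distance from the TCP to the fingertips, in m); z points along the fingers, y is the line along which they close (so a half turn about z gives the same grasp; the last joint's range is limited). The gripper opens to 85 mm and grips with 20 to 120 N. Pads are 22 mm wide; open, the fingers measure 114 mm over their backs; the gripper's body (76 mm by 85 mm) begins 54 mm behind the grasp point. The pads swing forward as they close: fully open they stand 13 mm farther back than shut.
Start: joints at [-1.428, 0.104, 0.097, 1.564, 0, 1.353], TCP at [0.212, -0.561, 0.236] pointing down, gripper open.
Joint ranges: [-2.99, 2.99], [-0.84, 1.86], [-1.1, 1.16], [-1.84, 2.11], [-1.51, 1.56], [-3.14, 3.14]. Speed limits (rad/s): [2.22, 2.22, 2.57, 3.14, 3.14, 3.14].

## Interface

Orientations are given as a unit quaternion [w, x, y, z].
In Python, from bench import r, cams gives the robot as it stands.
- The arm moves only by the tool servo_tool, never from a script. Its argument "targets" is a list of rows, each a list of 6 numbers: the shift along the tool's x, y, z each as a share of 150 mm, from -1 to 1, then the turn, a rotation vector about the tool's x, y, z each as a share of 2 pi rad, from -1 to 1. In form: [[dx, dy, dz, rx, ry, rz], ...]. A call has 1 to 12 rows; each row shifts and turns the commanded pose from where the row before left it, along the tool's axes as they then stand; what a row does not reach is not made up. A row lasts 1/12 s, in which the tool goes at most 41.7 mm and 7.16 degrees, less where a joint would pass 70% of its speed; a pose out of reach is approached as far as the arm can. A call with a number of a shift or a turn outside -1 to 1 is refused whole. A call with a gripper value outside its range is refused whole. "gripper" is the opening, from 0 (shut) to 1 (fully open), set as the call begins (left out, the last holds). The fingers move at their own pace and stop on an object; "newtons" is the grip in N (left out, the last holds). Time passes only in rows, so rows that do not move let the fingers close. It gives the time, the measured TCP pose, the force, the opening and the grip force at its end, in the units of the state.
- r.observe(): the state, without advancing time (a new reading comes with each control period).
- cams.camera(name): name is "side" or "top" or "wrist"; returns the picture (400x640x3 uint8, blue, green, red); there is no depth.
- cams.camera_params(name): a dict with "fx", "fy", "cx", "cy" (pixels), "R" (3x3) and "t" (3): a world point X has camera coordinates R X + t. Camera axes: x right, y down, z forward; pixel columns grow to the right and rows downward; lengths in m; the calibration is good to about 2 mm. A picture is of the moment at which its call begins: read the wrist's pose just before it. camera_params takes no time and is no camera call; for the wrist camera it gives the pose at the moment of the call.
- r.close_job(): hands the job in; it is judged then, once.
The state is a dict: "t": time; "qpos": joint angles; "joint_velocities": joint speeds; "effort": joint torques, N m; "ee_pos": TCP position; "tcp_rot": TCP orientation; "contact_force": force on the tool from outside, world axes, zero at the start; "wrist_torque": the same for the moment, N m; "finger_gap": opening from 0.0 (shut) to 1.0 (fully open); "gripper_force": force on a finger pad.
Only numpy, scipy, OpenCV 4.12 (cv2) and the standard library are available. Lean on these libraries where they do the work, as an engineer would, in place of code of your own. Each camera call takes 0.05 s, during which the arm holds its last target. There are 200 camera calls.

## Task

Turn the specimen capsule in its socket until its yellow mark squarely faces the red window of the scanner, and let it stay so for a moment. Then draw the capsule out of the socket, tip it and hold it up in front of the tilted inspection camera, its polished base squarely facing the lens, centred on it and about 80 mm away, and finish while still holding it there, steady. Do not touch the camera with the capsule, and leave the tin, the two small mounts and the screwdriver where they are.

Things in the scene. Friction and masses are not known exactly. Their poses are not given: they have to be found in the camera images.
- capsule: Specimen capsule: blue rigid cylinder, 40 mm across, 110 mm tall, about 0.25 kg, black lid rim, polished steel face below. Origin: centre of its underside; z along its axis to the lid, x towards its yellow mark (patch 18 mm wide, 42 to 86 mm up the side; a yellow line on the lid also points to it). Starts upright and loose in the station's socket, turned anyhow; turns there with light friction.
- mark (a point): The centre of the capsule's yellow mark: on its side, 20 mm from the axis, 64 mm above its underside.
- foot (a point): The centre of the capsule's polished underside (same as its origin).
- top (a point): The centre of the capsule's lid, 110 mm above its underside along its axis.
- station: Fixed reading station: grey plate 110 x 220 x 12 mm, aluminium socket block 80 x 80 mm (top 40 mm above the table), black scanner. Origin on the table under the socket's axis, z up, y towards the scanner. Socket: upright hole 42 mm across, 28 mm deep; the capsule's underside rests 12 mm above the table. Scanner: box 64 mm wide (x), y = 72 to 122 mm, top 77 mm above the table.
- scanner_window (a point): The centre of the scanner's red window (46 x 34 mm), on the scanner's face towards the socket: 72 mm from the socket's axis along the station's y, 46 mm above the table.
- camera_base: The white base of the inspection camera, fixed: origin on the table, z up, front along -x; plate 130 x 90 x 14 mm, reaching from x = -25 to 105 mm, with two posts at x = 75 mm up to 82 mm high.
- camera_head: Black inspection camera barrel fixed on the white base, 52 mm across, 74 mm long, red band, white light ring round the lens. Origin: centre of the lens (at x = 20 mm of the base, 115 mm above the table). z: viewing direction out of the lens, up and towards the base's -x (roughly to the robot), 0.70 rad (40 degrees) from vertical; the barrel runs along -z.
- tin: Bystander: a closed brass-coloured and green tin, 64 mm in diameter, 75 mm tall; origin at the centre of its underside.
- mount_a: Bystander: a dark steel plate 45 x 32 x 10 mm with a brown round stub 18 mm in diameter and 10 mm high; origin at the centre of its underside.
- mount_b: Bystander: as mount_a, with a copper-coloured stub.
- driver: Bystander: a screwdriver 160 mm long lying along its x; origin under its middle.
Mind the look-alikes: they are no part of the job. There is more than one size of the station; the one meant has the size given above.

How it is judged:
On the way, in this order (a step that is already met when the one before it is completed fails the run):
1. the capsule stands upright in its socket, its mark facing the scanner window within 0.2 rad, and is still for 0.3 s (angle between the x axis of capsule and the y axis of station, either way round below 0.2 rad and y of mark in the frame of station above 0.01 m and angle between capsule's own z axis and vertical below 0.15 rad and z of foot in the frame of station below 0.02 m and horizontal distance between capsule and station below 0.01 m and angular speed of capsule below 0.3 rad/s), for 0.3 s.
2. the capsule is drawn up clear of the socket (z of foot in the frame of station above 0.045 m), for 0.1 s.
At the end, for the whole second after the job is handed in: Held still by the fingers alone, base over 130 mm above the table and towards the lens, axis within 0.2 rad of the viewing direction, base centre within 20 mm (camera x and y) of the viewing line and 50 to 110 mm from the lens, touching neither camera nor station (angle between the z axis of capsule and the z axis of camera_head, either way round below 0.2 rad and x of foot in the frame of camera_head between -0.02 and 0.02 m and y of foot in the frame of camera_head between -0.02 and 0.02 m and z of foot in the frame of camera_head between 0.05 and 0.11 m and z of top in the frame of camera_head above 0.13 m and height (world z) of foot above 0.13 m and contact force between capsule and the fingers above 1 N and contact force between capsule and camera_base below 0.3 N and contact force between capsule and station below 0.3 N and linear speed of capsule below 0.03 m/s and angular speed of capsule below 0.2 rad/s); the arm keeps its last pose, push and grip.
It fails at once if a bystander (tin, mounts, screwdriver) is moved more than 30 mm (distance of any of tin, mount_a, mount_b, driver from where it was at the start of the episode above 0.03 m).
It fails at once if the capsule strikes the camera (more than 2 N) (contact force between capsule and camera_base above 2 N).
It also fails if it takes over 58 s, if anything falls off the work surface, if the arm or the gripper's body presses on something with over 40 N, if the wrist force passes 120 N, or if a joint passes its speed limit or range.

## Working session

There is one attempt and no reset: what is moved stays moved. The work goes in short steps, Python scripts to look and compute and a tool call to move; the robot and the scene stay as the last step left them, time stands still between calls to the robot, and variables do not carry over. Pictures are saved under pics/ and viewed, at most 10 in all, crops included, and the job is handed in when it is done.

Besides the shell and the picture viewer there is one more tool, called in YAML: its name, and indented under it one key for each argument. servo_tool: Moves the arm, as the interface text tells. Its arguments: {"type":"object","properties":{"targets":{"type":"array","items":{"type":"array","items":{"type":"number","minimum":-1,"maximum":1}}},"gripper":{"type":"number"},"newtons":{"type":"number"}},"required":["targets"]}

```bash
mkdir -p pics; ls; python3 - <<'E'
from bench import r,cams
import cv2,numpy as np
np.set_printoptions(precision=4,suppress=True)
for n in("top","side"):
    im=cams.camera(n); cv2.imwrite(f"pics/{n}0.png",im); p=cams.camera_params(n)
    print(n,p)
print(r.observe())
E
```

```text
pics
top {'fx': 367.61720736641587, 'fy': 367.61720736641587, 'cx': 315.27962798487573, 'cy': 201.1532228822212, 'R': array([[ 0.0087, -1.    , -0.0041],
       [-0.9912, -0.0081, -0.1325],
       [ 0.1324,  0.0052, -0.9912]]), 't': array([-0.0212,  0.5451,  0.9818])}
side {'fx': 519.81777720799, 'fy': 519.81777720799, 'cx': 326.7192396346306, 'cy': 191.26737810090384, 'R': array([[-0.992 , -0.124 , -0.0238],
       [-0.0548,  0.5921, -0.804 ],
       [ 0.1138, -0.7962, -0.5942]]), 't': array([0.5489, 0.1112, 1.2887])}
{'t': 0.1, 'qpos': array([-1.4277,  0.1047,  0.0965,  1.5639,  0.    ,  1.3531]), 'joint_velocities': array([ 0.0023, -0.0026,  0.0006, -0.0021,  0.0002, -0.0003]), 'effort': array([  0.0064, -55.8206,  50.4722,   0.013 ,  -0.0002,   0.    ]), 'ee_pos': array([ 0.2118, -0.5611,  0.2351]), 'tcp_rot': array([-0.0006,  0.9838,  0.1794,  0.    ]), 'contact_force': array([ 0.0009, -0.1468,  0.4345]), 'wrist_torque': array([0.0109, 0.0461, 0.0321]), 'gripper_force': 0.0, 'finger_gap': 0.9969116425082236}
```

View pics/top0.png

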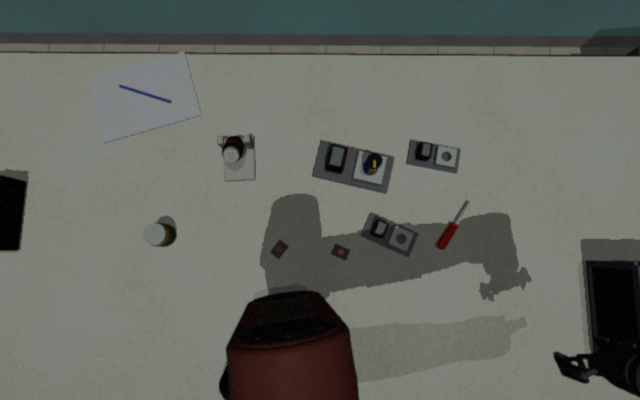

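View pics/side0.png

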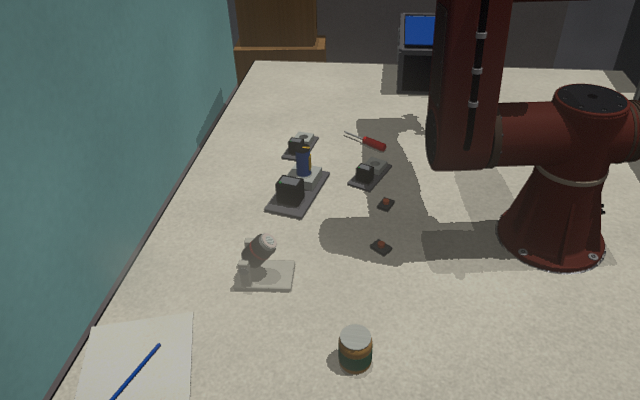

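The top view shows the large station at about (353,166), with the capsule lid at (373,163) and the scanner on the left (+y). The inspection camera is at (237,150), the tin at (160,234), the mounts at (280,249) and (341,252), and the driver at (452,225). Next I'll zoom in on the station and camera.

```bash
cat > h.py <<'E'
import numpy as np,cv2
from bench import r,cams
np.set_printoptions(precision=4,suppress=True)
def ray(p,uv):
    d=np.array([(uv[0]-p['cx'])/p['fx'],(uv[1]-p['cy'])/p['fy'],1.]); R=np.array(p['R'])
    return -R.T@np.array(p['t']),R.T@d
def onz(p,uv,z):
    o,d=ray(p,uv); return o+d*(z-o[2])/d[2]
def proj(p,X):
    c=np.array(p['R'])@X+p['t']; return np.array([p['cx']+p['fx']*c[0]/c[2],p['cy']+p['fy']*c[1]/c[2]])
E
python3 - <<'E'
from h import *
t=cv2.imread("pics/top0.png"); s=cv2.imread("pics/side0.png")
a=cv2.resize(t[125:200,305:405],None,fx=4,fy=4,interpolation=2)
b=cv2.resize(t[125:200,205:305],None,fx=4,fy=4,interpolation=2)
c=cv2.resize(s[130:220,255:335],None,fx=5,fy=300/90,interpolation=2)
d=cv2.resize(s[225:300,220:320],None,fx=4,fy=4,interpolation=2)
im=np.vstack([np.hstack([a,b]),np.hstack([c,d])])
im=cv2.convertScaleAbs(im,alpha=1.5)
cv2.imwrite("pics/z.png",im)
E
```

```text
(no output)
```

View pics/z.png

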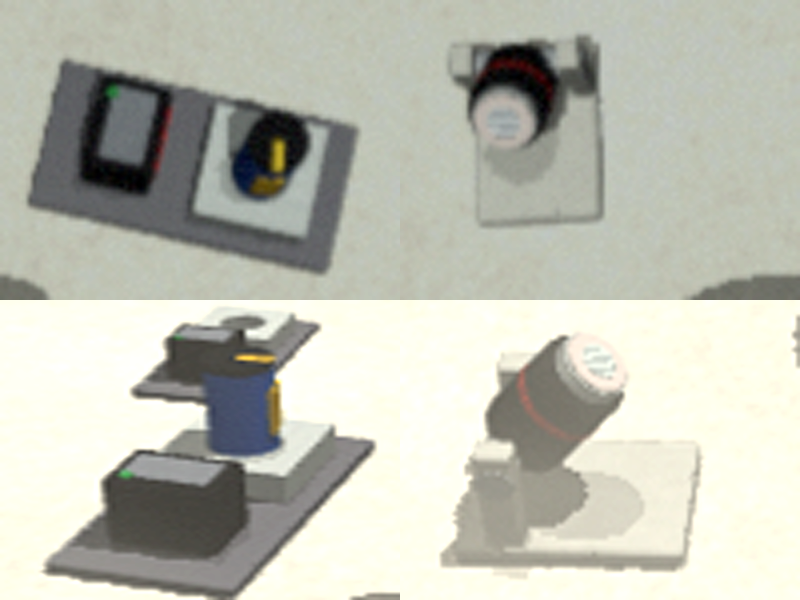

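The zoom shows the lid centre at crop (278,140) with the yellow mark pointing down (towards the robot). The block corners are visible. The lens is at crop (103,118) in the top view and (200,62) in the side view.

```bash
python3 - <<'E'
from h import *
T=cams.camera_params("top");S=cams.camera_params("side")
A=lambda l,z:np.array([onz(T,(305+u/4-.4,125+v/4-.4),z) for u,v in l])
blk=A([(218,102),(330,125),(308,240),(193,213)],.04);print("blk",blk.mean(0),np.linalg.norm(np.diff(blk,axis=0),axis=1))
pl=A([(65,60),(357,127),(325,272),(28,207)],.012);print("plate",pl,np.linalg.norm(np.diff(pl,axis=0),axis=1))
yd=(pl[0]-pl[1]+pl[3]-pl[2]);print("yaw y",np.arctan2(yd[1],yd[0]))
print("lid",A([(278,140)],.122)); l=A([(280,140),(277,172)],.122);print("mark dir",np.arctan2(*(l[1]-l[0])[[1,0]]))
B=np.array([onz(T,(205+u/4-.4,125+v/4-.4),.014) for u,v in[(79,221),(200,218),(198,40)]]);print("base",B,np.linalg.norm(np.diff(B,axis=0),axis=1))
print("basex",np.arctan2(*(B[2]-B[1])[[1,0]]))
def tri(a,b):
    o1,d1=ray(T,a);o2,d2=ray(S,b);k=np.linalg.lstsq(np.c_[d1,-d2],o2-o1,rcond=None)[0];p,q=o1+k[0]*d1,o2+k[1]*d2;return (p+q)/2,np.linalg.norm(p-q)
print("lens",tri((205+103/4-.4,125+118/4-.4),(220+50-.4,225+62/4-.4)),onz(T,(205+103/4-.4,125+118/4-.4),.115))
# side: lid
print("lid tri",tri((305+278/4-.4,125+35-.4),(255+240/5-.4,130+(362-300)/(300/90)-.4)))
E
```

```text
blk [ 0.6421 -0.169   0.04  ] [0.0799 0.0836 0.0817]
plate [[ 0.7287 -0.0311  0.012 ]
 [ 0.6805 -0.2417  0.012 ]
 [ 0.5746 -0.2169  0.012 ]
 [ 0.62   -0.0054  0.012 ]] [0.216  0.1087 0.2163]
yaw y 1.3526486794988046
lid [[ 0.6428 -0.1674  0.122 ]]
mark dir 3.037965064839145
base [[0.6074 0.2436 0.014 ]
 [0.6103 0.1573 0.014 ]
 [0.7416 0.1628 0.014 ]] [0.0864 0.1314]
basex 0.04165606486175854
lens (array([0.6535, 0.2049, 0.1133]), np.float64(0.006280014029061117)) [0.6563 0.2048 0.115 ]
lid tri (array([ 0.6408, -0.1679,  0.1186]), np.float64(0.0054907073650643685))
```

servo_tool:
  targets:
    - [0, 0, 0, 0, 0, -0.0197]
    - [0, 0, 0, 0, 0, -0.0197]
    - [0, 0, 0, 0, 0, -0.0197]
    - [0, 0, 0, 0, 0, -0.0197]
    - [0, 0, 0, 0, 0, -0.0197]
    - [0, 0, 0, 0, 0, -0.0197]
    - [0, 0, 0, 0, 0, -0.0197]
    - [0, 0, 0, 0, 0, -0.0197]
    - [0, 0, 0, 0, 0, -0.0197]
  gripper: 1
  newtons: 40

```text
t: 0.85
ee_pos: [0.2118, -0.5612, 0.2353]
tcp_rot: [-0.0, 0.738, 0.675, 0.0]
contact_force: [0.2, 0.1, 0.2]
finger_gap: 1.002
gripper_force: 0.0
```

servo_tool:
  targets:
    - [0, 0, 0, 0, 0, -0.0197]
    - [0, 0, 0, 0, 0, -0.0197]
    - [0, 0, 0, 0, 0, -0.0197]
    - [0, 0, 0, 0, 0, -0.0197]
    - [0, 0, 0, 0, 0, -0.0197]
    - [0, 0, 0, 0, 0, -0.0197]
    - [0, 0, 0, 0, 0, -0.0197]
    - [0, 0, 0, 0, 0, -0.0197]
    - [0, 0, 0, 0, 0, -0.0197]
    - [0, 0, 0, 0, 0, 0]
    - [0, 0, 0, 0, 0, 0]

```text
t: 1.77
ee_pos: [0.2118, -0.5612, 0.2355]
tcp_rot: [-0.0, 0.275, 0.962, 0.0]
contact_force: [0.6, -0.0, 1.0]
finger_gap: 1.002
gripper_force: 0.0
```

```bash
cat >> h.py <<'E'
from scipy.spatial.transform import Rotation as Ro
def tool():
    o=r.observe(); q=o['tcp_rot']; return o,np.array(o['ee_pos']),Ro.from_quat([q[1],q[2],q[3],q[0]])
def to(P,R=None):
    o,p,Q=tool(); print("t",o['t'],"ee",p,"q",o['qpos'],"f",o['contact_force'],o['gripper_force'],o['finger_gap'])
    print("shift/150mm",Q.inv().apply(np.array(P)-p)/.15, "turn share",None if R is None else (Q.inv()*R).as_rotvec()/2/np.pi)
    x=Q.as_matrix(); print("tool x,z",x[:,0],x[:,2],"yaw",np.arctan2(x[1,0],x[0,0]))
E
python3 -c "
from h import *
to([.642,-.168,.236])"
```

```text
t 1.7667 ee [ 0.2118 -0.5612  0.2355] q [-1.4277  0.1044  0.0969  1.5639 -0.     -0.871 ] f [ 0.6305 -0.0073  1.0231] 0.0 1.002159396175277
shift/150mm [-1.0497  3.7411 -0.0024] turn share None
tool x,z [-0.849   0.5284  0.0004] [-0.0001  0.0005 -1.    ] yaw 2.5848987154298326
```

servo_tool:
  targets:
    - [-0.0525, 0.187, 0, 0, 0, 0]
    - [-0.0525, 0.187, 0, 0, 0, 0]
    - [-0.0525, 0.187, 0, 0, 0, 0]
    - [-0.0525, 0.187, 0, 0, 0, 0]
    - [-0.0525, 0.187, 0, 0, 0, 0]
    - [-0.0525, 0.187, 0, 0, 0, 0]
    - [-0.0525, 0.187, 0, 0, 0, 0]
    - [-0.0525, 0.187, 0, 0, 0, 0]
    - [-0.0525, 0.187, 0, 0, 0, 0]
    - [-0.0525, 0.187, 0, 0, 0, 0]

```text
t: 2.6
ee_pos: [0.427, -0.3629, 0.2358]
tcp_rot: [0.0, 0.275, 0.961, -0.0]
contact_force: [-0.7, -1.1, -0.1]
finger_gap: 1.002
gripper_force: 0.0
```

servo_tool:
  targets:
    - [-0.0525, 0.187, 0, 0, 0, 0]
    - [-0.0525, 0.187, 0, 0, 0, 0]
    - [-0.0525, 0.187, 0, 0, 0, 0]
    - [-0.0525, 0.187, 0, 0, 0, 0]
    - [-0.0525, 0.187, 0, 0, 0, 0]
    - [-0.0525, 0.187, 0, 0, 0, 0]
    - [-0.0525, 0.187, 0, 0, 0, 0]
    - [-0.0525, 0.187, 0, 0, 0, 0]
    - [-0.0525, 0.187, 0, 0, 0, 0]
    - [-0.0525, 0.187, 0, 0, 0, 0]
    - [0, 0, 0, 0, 0, 0]
    - [0, 0, 0, 0, 0, 0]

```text
t: 3.6
ee_pos: [0.641, -0.1654, 0.2351]
tcp_rot: [-0.0, 0.274, 0.962, 0.0]
contact_force: [0.1, -1.0, -0.2]
finger_gap: 0.999
gripper_force: 0.0
```

```bash
python3 -c "
from h import *
to([.642,-.168,.236])
p=cams.camera_params('wrist')
im=cams.camera('wrist');cv2.imwrite('pics/w1.png',im)
print(p,proj(p,np.array([.642,-.168,.122])))"
```

```text
t 3.6 ee [ 0.641  -0.1654  0.2351] q [-0.4495  0.3007  0.3168  1.5878 -0.0002  0.1047] f [ 0.1245 -0.9648 -0.2036] 0.0 0.9988330995404844
shift/150mm [-0.015  -0.0111 -0.006 ] turn share None
tool x,z [-0.8503  0.5263  0.0009] [-0.0009  0.0003 -1.    ] yaw 2.5873986199615944
{'fx': 309.6913155608601, 'fy': 309.6913155608601, 'cx': 318.6024423388405, 'cy': 202.4041418987079, 'R': array([[ 0.5267,  0.85  , -0.0007],
       [ 0.8063, -0.4993,  0.3172],
       [ 0.2693, -0.1676, -0.9484]]), 't': array([-0.1967, -0.64  ,  0.1792])} [316.9322 202.6626]
```

View pics/w1.png

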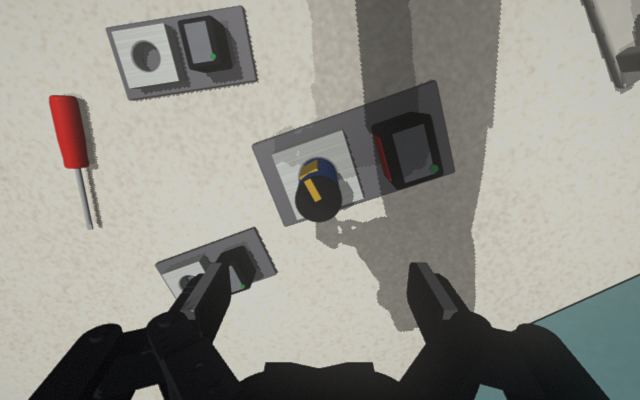

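The wrist view shows the lid centred at about (319,200), with its yellow line running to (307,180). The plate corners are at (252,145), (434,80), (454,172) and (285,226).

```bash
python3 - <<'E'
from h import *
p=cams.camera_params('wrist')
im=cv2.imread('pics/w1.png');h=cv2.cvtColor(im,cv2.COLOR_BGR2HSV)
m=(cv2.inRange(h,(18,120,90),(35,255,255)));m[:150]=0;m[230:]=0
n,l,s,c=cv2.connectedComponentsWithStats(m)
for i in range(1,n):
    if s[i,4]>20:
        pts=np.argwhere(l==i)[:,::-1];X=np.array([onz(p,q,.122) for q in pts])
        v=np.linalg.svd(X-X.mean(0))[2][0];print(s[i],X.mean(0),np.arctan2(v[1],v[0]))
print("lid",onz(p,(319,200.5),.122), [onz(p,q,.122) for q in((296,200),(342,200))])
P=np.array([onz(p,q,.012) for q in((252,145),(434,80),(454,172),(285,226))]);d=P[1]-P[0]+P[2]-P[3];print("yaw y",np.arctan2(d[1],d[0]),np.linalg.norm(d)/2)
for q in (P[0],P[3]): print(q)
E
```

```text
[300 160  18  19 162] [ 0.6128 -0.1593  0.122 ] 1.6628870789712253
[304 179  18  23 189] [ 0.6297 -0.1663  0.122 ] -0.05739903569980766
lid [ 0.6408 -0.1665  0.122 ] [array([ 0.6301, -0.1829,  0.122 ]), array([ 0.6507, -0.1496,  0.122 ])]
yaw y 1.3469685069845085 0.2146107660691485
[ 0.5731 -0.2158  0.012 ]
[ 0.6776 -0.2398  0.012 ]
```

servo_tool:
  targets:
    - [-0.006, -0.009, 0.11, 0, 0, 0]
    - [0, 0, 0.11, 0, 0, 0]
    - [0, 0, 0.11, 0, 0, 0]
    - [0, 0, 0.11, 0, 0, 0]
    - [0, 0, 0.11, 0, 0, 0]
    - [0, 0, 0.11, 0, 0, 0]
    - [0, 0, 0.11, 0, 0, 0]
    - [0, 0, 0.11, 0, 0, 0]
    - [0, 0, 0, 0, 0, 0]
    - [0, 0, 0, 0, 0, 0]

```text
t: 4.48
ee_pos: [0.6393, -0.1689, 0.1033]
tcp_rot: [-0.001, 0.274, 0.962, 0.0]
contact_force: [0.3, 0.0, 1.3]
finger_gap: 1.0
gripper_force: 0.0
```

servo_tool:
  targets:
    - [0, 0, 0, 0, 0, 0]
    - [0, 0, 0, 0, 0, 0]
    - [0, 0, 0, 0, 0, 0]
    - [0, 0, 0, 0, 0, 0]
    - [0, 0, 0, 0, 0, 0]
    - [0, 0, 0, 0, 0, 0]
    - [0, 0, 0, 0, 0, 0]
    - [0, 0, 0, 0, 0, 0]
  gripper: 0
  newtons: 40

```text
t: 5.15
ee_pos: [0.6412, -0.1685, 0.1051]
tcp_rot: [0.001, 0.273, 0.962, -0.0]
contact_force: [-0.2, 1.0, 6.3]
finger_gap: 0.455
gripper_force: 39.9
```

servo_tool:
  targets:
    - [0, 0, 0, 0, 0, 0]
    - [0, 0, 0, 0, 0, 0]
    - [0, 0, 0, 0, 0, 0]
    - [0, 0, 0, 0, 0, 0]
    - [0, 0, 0, 0, 0, 0]

```text
t: 5.57
ee_pos: [0.6412, -0.1685, 0.1051]
tcp_rot: [0.001, 0.273, 0.962, -0.0]
contact_force: [1.1, 0.5, 5.7]
finger_gap: 0.452
gripper_force: 39.9
```

servo_tool:
  targets:
    - [0, 0, 0, 0, 0, 0.0136]
    - [0, 0, 0, 0, 0, 0.0136]
    - [0, 0, 0, 0, 0, 0.0136]
    - [0, 0, 0, 0, 0, 0.0136]
    - [0, 0, 0, 0, 0, 0.0136]
    - [0, 0, 0, 0, 0, 0.0136]
    - [0, 0, 0, 0, 0, 0.0136]
    - [0, 0, 0, 0, 0, 0.0136]
    - [0, 0, 0, 0, 0, 0.0136]
    - [0, 0, 0, 0, 0, 0.0136]

```text
t: 6.4
ee_pos: [0.6405, -0.1684, 0.105]
tcp_rot: [0.0, 0.648, 0.761, -0.0]
contact_force: [-3.6, 1.1, 8.1]
finger_gap: 0.452
gripper_force: 40.0
```

servo_tool:
  targets:
    - [0, 0, 0, 0, 0, 0.0136]
    - [0, 0, 0, 0, 0, 0.0136]
    - [0, 0, 0, 0, 0, 0.0136]
    - [0, 0, 0, 0, 0, 0.0136]
    - [0, 0, 0, 0, 0, 0.0136]
    - [0, 0, 0, 0, 0, 0.0136]
    - [0, 0, 0, 0, 0, 0.0136]
    - [0, 0, 0, 0, 0, 0.0136]
    - [0, 0, 0, 0, 0, 0.0136]
    - [0, 0, 0, 0, 0, 0.0136]
    - [0, 0, 0, 0, 0, 0]
    - [0, 0, 0, 0, 0, 0]

```text
t: 7.4
ee_pos: [0.6397, -0.1671, 0.1049]
tcp_rot: [-0.001, 0.905, 0.426, -0.0]
contact_force: [-7.0, 4.8, 11.2]
finger_gap: 0.447
gripper_force: 40.2
```

```bash
python3 - <<'E'
from h import *
to([.641,-.168,.105])
w=cams.camera('wrist');s=cams.camera('side');t=cams.camera('top')
a=w[120:330,200:440];b=cv2.resize(s[110:230,240:360],(240,240),interpolation=2);c=cv2.resize(t[115:215,310:430],(288,240),interpolation=2)
W=cv2.resize(a,(274,240))
cv2.imwrite('pics/m2.png',cv2.convertScaleAbs(np.hstack([W,b,c]),alpha=1.4));cv2.imwrite('pics/w2.png',w)
E
```

```text
t 7.4 ee [ 0.6397 -0.1671  0.1049] q [-0.4532  0.3072  0.0881  1.3537  0.0009  1.8088] f [-6.9858  4.7814 11.1939] 40.21527886390686 0.4465525846028544
shift/150mm [ 0.001   0.0106 -0.0008] turn share None
tool x,z [0.6374 0.7705 0.0004] [-0.0014  0.0016 -1.    ] yaw 0.879624950666185
```

View pics/m2.png

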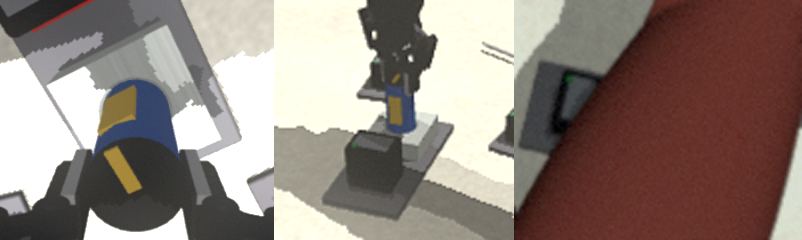

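The mark now faces roughly towards the scanner. I'll measure the remaining angle from the wrist image.

```bash
python3 - <<'E'
from h import *
p=cams.camera_params('wrist')
im=cv2.imread('pics/w2.png');h=cv2.cvtColor(im,cv2.COLOR_BGR2HSV)
m=cv2.inRange(h,(18,120,70),(35,255,255))
n,l,s,c=cv2.connectedComponentsWithStats(m)
for i in range(1,n):
    if s[i,4]>60:
        pts=np.argwhere(l==i)[:,::-1];X=np.array([onz(p,q,.122) for q in pts])
        v=np.linalg.svd(X-X.mean(0))[2][0];print(s[i],c[i],X.mean(0),np.arctan2(v[1],v[0]))
r1=cv2.inRange(h,(0,150,70),(8,255,255))|cv2.inRange(h,(172,150,70),(180,255,255))
n,l,s,c=cv2.connectedComponentsWithStats(r1)
for i in range(1,n):
    if s[i,4]>40:
        pts=np.argwhere(l==i)[:,::-1];X=np.array([onz(p,q,.06) for q in pts]);v=np.linalg.svd(X-X.mean(0))[2][0]
        print("red",s[i],c[i],X.mean(0),np.arctan2(v[1],v[0]))
E
```

```text
[286 195  33  44 800] [303.6    215.1662] [ 0.6576 -0.1355  0.122 ] -2.9444254539391994
[291 248  33  42 601] [307.1198 268.4476] [ 0.6424 -0.1558  0.122 ] 1.3605385931551388
red [228 108  73  40 209] [264.9522 127.1579] [ 0.6578 -0.0963  0.06  ] 2.9192366095321374
```

Line direction is 1.36 rad and the station's y is 1.35, so they are aligned. I'll dwell, then draw the capsule out.

servo_tool:
  targets:
    - [0, 0, 0, 0, 0, 0]
    - [0, 0, 0, 0, 0, 0]
    - [0, 0, 0, 0, 0, 0]
    - [0, 0, 0, 0, 0, 0]
    - [0, 0, 0, 0, 0, 0]
    - [0, 0, 0, 0, 0, 0]
  newtons: 60

```text
t: 8.05
ee_pos: [0.6398, -0.167, 0.105]
tcp_rot: [-0.001, 0.905, 0.426, -0.0]
contact_force: [-6.7, 4.9, 11.1]
finger_gap: 0.448
gripper_force: 58.8
```

servo_tool:
  targets:
    - [0, 0, -0.05, 0, 0, 0]
    - [0, 0, -0.1, 0, 0, 0]
    - [0, 0, -0.1, 0, 0, 0]
    - [0, 0, -0.15, 0, 0, 0]
    - [0, 0, -0.15, 0, 0, 0]
    - [0, 0, -0.15, 0, 0, 0]
    - [0, 0, -0.15, 0, 0, 0]
    - [0, 0, -0.15, 0, 0, 0]
    - [0, 0, -0.15, 0, 0, 0]
    - [0, 0, -0.1, 0, 0, 0]
    - [0, 0, 0, 0, 0, 0]
    - [0, 0, 0, 0, 0, 0]

```text
t: 9.05
ee_pos: [0.6409, -0.1685, 0.2914]
tcp_rot: [0.0, 0.905, 0.426, 0.0]
contact_force: [0.0, 0.2, -3.7]
finger_gap: 0.442
gripper_force: 62.0
```

```bash
cat > goal.py <<'E'
from h import *
L=np.array([.6545,.2035,.115]);th=.038
zc=np.array([-np.sin(.7)*np.cos(th),-np.sin(.7)*np.sin(th),np.cos(.7)])
k=.0745+.012  # set below: TCP above foot along the capsule axis
E
python3 - <<'E'
from goal import *
k=.105-.012+.0  # foot 12 mm over table at grasp
o,p,Q=tool(); z=Q.as_matrix()[:,2]
rot=Ro.align_vectors([-zc],[z])[0]
a=np.cross(z,-zc);a*=np.arcsin(np.linalg.norm(a))/np.linalg.norm(a)
R=Ro.from_rotvec(a)*Q
goal=L+zc*(.08+k)
print("goal TCP",goal,"axis world",a); to(goal,R)
E
```

```text
goal TCP [0.5431 0.1993 0.2473] axis world [ 0.0271 -0.6986  0.0005]
t 9.05 ee [ 0.6409 -0.1685  0.2914] q [-0.4538  0.3286  0.4531  1.6942 -0.0002  1.808 ] f [ 0.0389  0.1603 -3.7281] 61.95221543312073 0.4422512314258793
shift/150mm [ 1.4739 -2.0649  0.2916] turn share [-0.0829  0.0742 -0.    ]
tool x,z [0.6373 0.7706 0.0001] [ 0.0009 -0.0006 -1.    ] yaw 0.8797966774954441
```

servo_tool:
  targets:
    - [0.1, -0.14, 0, 0, 0, 0]
    - [0.1, -0.14, 0, 0, 0, 0]
    - [0.1, -0.14, 0, 0, 0, 0]
    - [0.1, -0.14, 0, 0, 0, 0]
    - [0.1, -0.14, 0, 0, 0, 0]
    - [0.1, -0.14, 0, 0, 0, 0]
    - [0.1, -0.14, 0, 0, 0, 0]
    - [0.1, -0.14, 0, 0, 0, 0]
    - [0.1, -0.14, 0, 0, 0, 0]
    - [0.1, -0.14, 0, 0, 0, 0]

```text
t: 9.88
ee_pos: [0.5731, 0.0824, 0.289]
tcp_rot: [-0.001, 0.905, 0.426, -0.001]
contact_force: [0.1, 0.0, -2.8]
finger_gap: 0.448
gripper_force: 62.1
```

servo_tool:
  targets:
    - [0.1, -0.14, 0, 0, 0, 0]
    - [0.1, -0.14, 0, 0, 0, 0]
    - [0.1, -0.14, 0, 0, 0, 0]
    - [0.1, -0.14, 0, 0, 0, 0]
    - [0.06, -0.1, 0, 0, 0, 0]
    - [0, 0, 0, 0, 0, 0]

```text
t: 10.38
ee_pos: [0.54, 0.2003, 0.2892]
tcp_rot: [-0.001, 0.904, 0.427, -0.001]
contact_force: [0.7, -0.0, -3.2]
finger_gap: 0.446
gripper_force: 62.2
```

servo_tool:
  targets:
    - [0, 0, 0, 0, 0, -0.016]
    - [0, 0, 0, 0, 0, -0.016]
    - [0, 0, 0, 0, 0, -0.016]
    - [0, 0, 0, 0, 0, -0.016]
    - [0, 0, 0, 0, 0, -0.016]
    - [0, 0, 0, 0, 0, -0.016]
    - [0, 0, 0, 0, 0, -0.016]
    - [0, 0, 0, 0, 0, -0.016]
    - [0, 0, 0, 0, 0, -0.016]
    - [0, 0, 0, 0, 0, -0.016]
    - [0, 0, 0, 0, 0, 0]
    - [0, 0, 0, 0, 0, 0]

```text
t: 11.38
ee_pos: [0.5416, 0.197, 0.2899]
tcp_rot: [-0.001, 0.589, 0.808, -0.001]
contact_force: [0.0, -0.9, -3.6]
finger_gap: 0.448
gripper_force: 62.2
```

```bash
cat > g.py <<'E'
from goal import *
import sys
k=.093; d=float(sys.argv[1]) if len(sys.argv)>1 else .08
o,p,Q=tool(); z=Q.as_matrix()[:,2]
a=np.cross(z,-zc);n=np.linalg.norm(a);a*=np.arctan2(n,z@-zc)/n
to(L+zc*(d+k),Ro.from_rotvec(a)*Q)
w=cams.camera('wrist');s=cams.camera('side');t=cams.camera('top')
for n,i in(('w',w),('s',s),('t',t)):cv2.imwrite(f'pics/{n}3.png',i)
E
python3 g.py
```

```text
t 11.3833 ee [0.5416 0.197  0.2899] q [ 0.1221  0.0539  0.1433  1.662  -0.0002  1.3821] f [ 0.0356 -0.8974 -3.564 ] 62.191232442855835 0.4484357506509813
shift/150mm [0.0114 0.0146 0.2836] turn share [-0.1076 -0.0301  0.    ]
tool x,z [-0.3059  0.9521  0.0001] [-0.0018 -0.0004 -1.    ] yaw 1.8816355544294872
```

servo_tool:
  targets:
    - [0, 0, 0, -0.0108, -0.003, 0]
    - [0, 0, 0, -0.0108, -0.003, 0]
    - [0, 0, 0, -0.0108, -0.003, 0]
    - [0, 0, 0, -0.0108, -0.003, 0]
    - [0, 0, 0, -0.0108, -0.003, 0]
    - [0, 0, 0, -0.0108, -0.003, 0]
    - [0, 0, 0, -0.0108, -0.003, 0]
    - [0, 0, 0, -0.0108, -0.003, 0]
    - [0, 0, 0, -0.0108, -0.003, 0]
    - [0, 0, 0, -0.0108, -0.003, 0]
    - [0, 0, 0, 0, 0, 0]
    - [0, 0, 0, 0, 0, 0]

```text
t: 12.53
ee_pos: [0.5442, 0.1994, 0.2886]
tcp_rot: [0.267, 0.553, 0.76, 0.212]
contact_force: [-0.3, -0.1, -1.5]
finger_gap: 0.444
gripper_force: 64.0
```

```bash
python3 g.py
```

```text
t 12.5333 ee [0.5442 0.1994 0.2886] q [ 0.1688 -0.8401 -0.734   0.9852 -0.082   1.397 ] f [-0.3291 -0.1314 -1.4861] 64.03491497039795 0.443905172192585
shift/150mm [ 0.0486 -0.1752  0.207 ] turn share [-0.0006 -0.0004  0.    ]
tool x,z [-0.2454  0.954  -0.1724] [ 0.6404  0.026  -0.7676] yaw 1.8225913219749332
```

servo_tool:
  targets:
    - [0, 0, 0.05, 0, 0, 0]
    - [0, 0, 0.05, 0, 0, 0]
    - [0, 0, 0.05, 0, 0, 0]
    - [0, 0, 0.05, 0, 0, 0]
    - [0, 0, 0, 0, 0, 0]
    - [0, 0, 0, 0, 0, 0]

```text
t: 13.18
ee_pos: [0.5645, 0.2, 0.2678]
tcp_rot: [0.269, 0.552, 0.76, 0.212]
contact_force: [-1.0, 0.0, -3.0]
finger_gap: 0.449
gripper_force: 64.0
```

```bash
python3 g.py .075
```

```text
t 13.1833 ee [0.5645 0.2    0.2678] q [ 0.162  -0.7852 -0.7435  0.9174 -0.0781  1.3909] f [-0.9573  0.0045 -2.953 ] 64.03546571731567 0.448590745682529
shift/150mm [ 0.0542 -0.1894  0.0461] turn share [-0.0001 -0.0003 -0.    ]
tool x,z [-0.2453  0.9538 -0.1735] [ 0.6427  0.026  -0.7656] yaw 1.8225041008098082
```

servo_tool:
  targets:
    - [0.014, -0.047, 0.015, 0, 0, 0]
    - [0.014, -0.047, 0.015, 0, 0, 0]
    - [0, 0, 0, 0, 0, 0]
    - [0, 0, 0, 0, 0, 0]

```text
t: 13.67
ee_pos: [0.5557, 0.2001, 0.2552]
tcp_rot: [0.269, 0.552, 0.76, 0.213]
contact_force: [-0.6, -1.1, -3.3]
finger_gap: 0.445
gripper_force: 64.0
```

```bash
python3 g.py .075; python3 - <<'E'
import cv2,numpy as np
s=cv2.imread('pics/s3.png');w=cv2.imread('pics/w3.png')
cv2.imwrite('pics/m3.png',cv2.convertScaleAbs(np.hstack([cv2.resize(s[150:310,180:340],(400,400),interpolation=2),w[:,150:550]]),alpha=1.3))
E
```

```text
t 13.6667 ee [0.5557 0.2001 0.2552] q [ 0.1658 -0.8235 -0.7883  0.91   -0.0802  1.3934] f [-0.5594 -1.1298 -3.2888] 64.04799342155457 0.4451916298466401
shift/150mm [ 0.0244 -0.0951  0.0195] turn share [ 0.0001 -0.0003  0.    ]
tool x,z [-0.2456  0.9537 -0.1737] [ 0.6435  0.0264 -0.765 ] yaw 1.8228764248106786
```

View pics/m3.png

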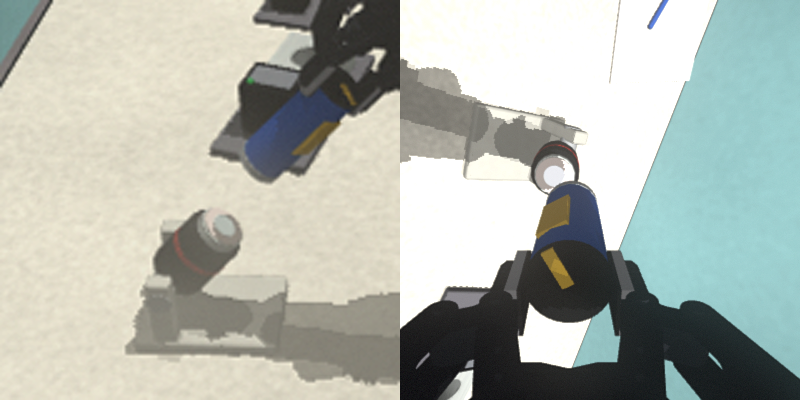

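The side view shows the capsule tilted in line with the lens but slightly high. In the wrist image the lens centre is at (303,175). I'll refine the lens position with that, then plan an end pose with slightly less tilt to stay away from the joint 2 limit.

```bash
cat > g2.py <<'E'
from goal import *
k=.093
p=cams.camera_params('wrist');S=cams.camera_params('side')
def tri(a,b):
    o1,d1=ray(p,a);o2,d2=ray(S,b);q=np.linalg.lstsq(np.c_[d1,-d2],o2-o1,rcond=None)[0];return o1+q[0]*d1,o2+q[1]*d2
print("lens by wrist",onz(p,(303,175),.115),tri((303,175),(180+224/2.5,150+228/2.5)))
o,P,Q=tool()
for d,b in((.07,.63),(.065,.66),(.068,.6)):
    c=np.array([-np.sin(b)*np.cos(th),-np.sin(b)*np.sin(th),np.cos(b)])
    z=Q.as_matrix()[:,2];a=np.cross(z,-c);n=np.linalg.norm(a);a*=np.arctan2(n,z@-c)/n
    print(d,b);to(L+zc*d+c*k,Ro.from_rotvec(a)*Q)
E
python3 g2.py
```

```text
lens by wrist [0.6521 0.2072 0.115 ] (array([0.6518, 0.2073, 0.1153]), array([0.6496, 0.2089, 0.113 ]))
0.07 0.63
t 13.8167 ee [0.5564 0.2001 0.2565] q [ 0.1655 -0.8225 -0.7862  0.9097 -0.0802  1.3934] f [ 0.4353  0.057  -3.8848] 64.04657006263733 0.4415073293418869
shift/150mm [ 0.0153 -0.0621  0.0579] turn share [0.011  0.0028 0.    ]
tool x,z [-0.2451  0.9538 -0.1738] [ 0.6447  0.0265 -0.764 ] yaw 1.8223720006255768
0.065 0.66
t 13.8167 ee [0.5564 0.2001 0.2565] q [ 0.1655 -0.8225 -0.7862  0.9097 -0.0802  1.3934] f [ 0.4353  0.057  -3.8848] 64.04657006263733 0.4415073293418869
shift/150mm [ 0.0203 -0.08    0.0901] turn share [0.0064 0.0015 0.    ]
tool x,z [-0.2451  0.9538 -0.1738] [ 0.6447  0.0265 -0.764 ] yaw 1.8223720006255768
0.068 0.6
t 13.8167 ee [0.5564 0.2001 0.2565] q [ 0.1655 -0.8225 -0.7862  0.9097 -0.0802  1.3934] f [ 0.4353  0.057  -3.8848] 64.04657006263733 0.4415073293418869
shift/150mm [ 0.0102 -0.0443  0.0728] turn share [ 0.0156  0.0041 -0.    ]
tool x,z [-0.2451  0.9538 -0.1738] [ 0.6447  0.0265 -0.764 ] yaw 1.8223720006255768
```

servo_tool:
  targets:
    - [0.008, 0, 0.02, 0.004, 0.001, 0]
    - [0.008, 0, 0.02, 0.004, 0.001, 0]
    - [0.008, -0.02, 0.018, 0.003, 0.001, 0]
    - [0.008, -0.02, 0, 0, 0, 0]
    - [0, -0.022, 0, 0, 0, 0]
    - [0, 0, 0, 0, 0, 0]
    - [0, 0, 0, 0, 0, 0]
    - [0, 0, 0, 0, 0, 0]

```text
t: 14.48
ee_pos: [0.5533, 0.202, 0.2434]
tcp_rot: [0.243, 0.559, 0.769, 0.192]
contact_force: [-1.2, -0.6, -2.8]
finger_gap: 0.447
gripper_force: 64.1
```

```bash
python3 g2.py | sed -n 2,5p; python3 - <<'E'
from goal import *
w=cams.camera('wrist');s=cams.camera('side')
o,p,Q=tool();c=-Q.as_matrix()[:,2];foot=p-c*.093
for l in (L,np.array([.652,.2065,.115])):
    v=foot-l; d=v@zc;print("d",d,"off",v-d*zc,"ang",np.arccos(c@zc),"foot",foot)
S=cams.camera_params('side');W=cams.camera_params('wrist')
print("proj foot side",(proj(S,foot)-[180,150])*2.5,"top",(proj(S,foot+c*.11)-[180,150])*2.5,"wrist foot",proj(W,foot)-[150,0],o['joint_velocities'])
cv2.imwrite('pics/m4.png',cv2.convertScaleAbs(np.hstack([cv2.resize(s[150:310,180:340],(400,400),interpolation=2),w[:,150:550]]),alpha=1.3))
E
```

```text
0.07 0.63
t 14.4833 ee [0.5533 0.202  0.2434] q [ 0.1667 -0.7371 -0.7264  0.9556 -0.0744  1.3998] f [-1.1746 -0.6057 -2.7774] 64.057137966156 0.44709217779543275
shift/150mm [-0.0174  0.0034  0.0034] turn share [ 0.     -0.0002  0.    ]
tool x,z [-0.2567  0.9533 -0.159 ] [ 0.5885  0.0237 -0.8082] yaw 1.8338606143047171
d 0.0705967298336971 off [-0.0009  0.0025 -0.0007] ang 0.07039703428768722 foot [0.6081 0.2042 0.1683]
d 0.06906077143147465 off [ 0.0006 -0.0006  0.0005] ang 0.07039703428768722 foot [0.6081 0.2042 0.1683]
proj foot side [267.5126 178.5421] top [340.1531  95.7097] wrist foot [169.2211 207.7348] [ 0.      0.0053  0.0037 -0.0004 -0.     -0.0005]
```

View pics/m4.png

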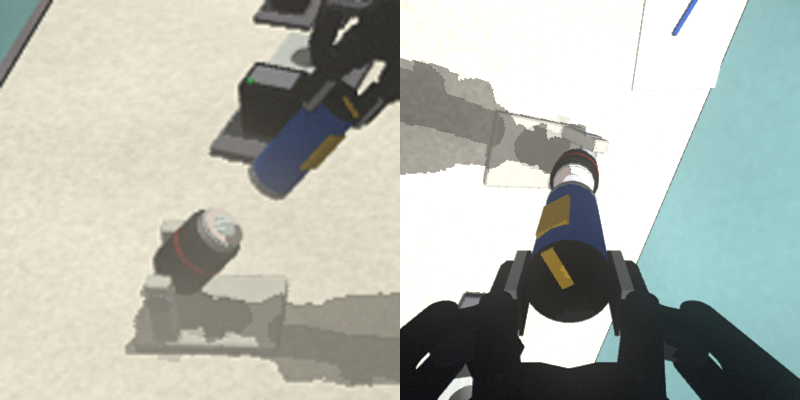

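The capsule's base faces the lens. It is about 70 mm away, within about 3 mm of the viewing line and about 0.07 rad off the axis. I'll let it settle and hand in.

servo_tool:
  targets:
    - [0, 0, 0, 0, 0, 0]
    - [0, 0, 0, 0, 0, 0]
    - [0, 0, 0, 0, 0, 0]
    - [0, 0, 0, 0, 0, 0]
    - [0, 0, 0, 0, 0, 0]
    - [0, 0, 0, 0, 0, 0]

```text
t: 15.08
ee_pos: [0.5534, 0.202, 0.2432]
tcp_rot: [0.243, 0.559, 0.769, 0.192]
contact_force: [0.2, 0.4, -2.4]
finger_gap: 0.445
gripper_force: 64.1
```

```bash
python3 -c "
from bench import r
print(r.close_job())"
```

```text
the job is handed in; nothing more can be done
None
```

I turned the capsule's mark to the scanner, drew it out, and handed the job in with it held still, base towards the lens (by my measurements about 70 mm away, 3 mm off centre, 0.07 rad off the axis); no verdict came back, and joint 2 read -0.8401 against its -0.84 limit for a moment during the tilt.

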